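# Stack the strainer and cover cones on the rinse spindle and lock them with the spring clip

## Robot

A 6-joint arm with a two-finger parallel gripper is mounted at the origin on the work surface. World frame = base frame: x ahead of the robot, y to its left, z up, the work surface at z = 0. Lengths are in m, angles in rad, forces in N, time in s.
With the tool pointing down it reaches from about 0.25 to 0.725 m from the base axis. Payload 4 kg.
Tool frame: the origin (TCP) lies at the very end of the fingers, on their centre line; the grasp point (between the pads) lies 19 mm behind it; z points along the fingers, y is the line along which they close (so a half turn about z gives the same grasp; the last joint's range is limited). The gripper opens to 85 mm and grips with 20 to 120 N. Pads are 22 mm wide; open, the fingers measure 114 mm over their backs; the gripper's body (76 mm by 85 mm) begins 54 mm behind the grasp point. The pads swing forward as they close: fully open they stand 13 mm farther back than shut.
Start: joints at [1.101, 0.241, 0.005, 1.335, 0, 1.571], TCP at [0.226, 0.446, 0.231] pointing down, gripper open.
Joint ranges: [-2.72, 2.72], [-1.05, 1.87], [-1.09, 1.28], [-1.99, 2.15], [-1.42, 1.44], [-3.14, 3.14]. Speed limits (rad/s): [2.79, 2.79, 3.14, 3.14, 3.14, 3.14].

## Interface

Orientations are given as a unit quaternion [w, x, y, z].
In Python, from cell import ctrl gives the robot as it stands.
- The arm moves only by the shell command python3 -m creep 'ROWS' [FORCE]. ROWS is JSON, a list that holds one entry, the list of rows, each a list of 7 numbers: the turn, a rotation vector about the tool's x, y, z in degrees, then the shift along the tool's x, y, z in cm, then the opening, from -1 (shut) to 1 (fully open), so that 0 is half open. A call has 1 to 12 rows; each row is the pose to reach, as a shift and turn from the pose commanded when the call began, along the tool's axes at that moment; what a row does not reach only later rows make up. A row lasts 1/10 s, in which the tool goes at most 50 mm and 8.59 degrees, less where a joint would pass 70% of its speed; a pose out of reach is approached as far as the arm can. A call with a gripper value outside its range is refused whole. The fingers move at their own pace and stop on an object; FORCE is the grip in N (left out, the last holds). Time passes only in rows, so rows that repeat a pose let the fingers close. It gives the time, the measured TCP pose, the force, the opening and the grip force at its end, in the units of the state.
- ctrl.sense(): the state, without advancing time (a new reading comes with each control period).
- ctrl.get_image(name): name is "side" or "top" or "wrist"; returns the picture (420x560x3 uint8, red, green, blue); there is no depth.
- ctrl.get_calibration(name): a dict with "vertical_fov" (degrees; the focal length in pixels is half the picture's height over the tangent of half this angle, whatever the lens; pixels are square), "cx", "cy" (the principal point, pixels), "dist" ([k1, k2, p1, p2, k3] as OpenCV has them; the pictures are not rectified), "xyz" and "attitude" of the camera in the world. Camera axes: x right, y up, looking along -z (the intrinsics and any distortion apply to the point x, -y, -z); pixel columns grow to the right and rows downward; lengths in m; the calibration is good to about 2 mm. A picture is of the moment at which its call begins: read the wrist's pose just before it. get_calibration takes no time and is no camera call; for the wrist camera it gives the pose at the moment of the call.
- ctrl.close_job(): hands the job in; it is judged then, once.
The state is a dict: "clock": time; "q": joint angles; "joint_vel": joint speeds; "effort": joint torques, N m; "position": TCP position; "ee_rot": TCP orientation; "contact_force": force on the tool from outside, world axes, zero at the start; "ft_torque": the same for the moment, N m; "grip_width": finger opening in m; "gripper_force": force on a finger pad.
Only numpy, scipy, OpenCV 4.12 (cv2) and the standard library are available. Lean on these libraries where they do the work, as an engineer would, in place of code of your own. Each camera call takes 0.05 s, during which the arm holds its last target. There are 200 camera calls.

## Task

On the spindle stand, nest the small slitted metal strainer cone, mouth down, fully home on the flange, then nest the larger white cover cone over it, also fully home. Then take the flat open spring clip by its upright tab, push it sideways into the groove of the shaft just above the cover until it snaps in and the shaft sits in its eye, and let go. Leave the bottle and the screwdriver where they are.

Things in the scene. Friction and masses are not known exactly. Their poses are not given: they have to be found in the camera images.
- spindle_seat (a point): Fixed metal spindle stand, shaft upright: round flange 120 mm across and 16 mm thick, on it a cone 36 mm tall (68 mm across at the flange, 43 mm at its top), then a shaft 24 mm across up to a chamfered head whose top is 110 mm above the bench. This point is on the shaft axis on the flange's top face, 16 mm above the bench; z up. Both cones come to rest with their rims on this face.
- spindle_groove (a point): Centre of the shaft's groove, on the axis, 94.5 mm above the bench: the groove is 16 mm across (4 mm deep all round) and runs from 87 to 102 mm above the bench; above it is the 24 mm head up to 110 mm. The seated cover's top face is at 90 mm, so 12 mm stay open between the cover and the head for the 6 mm clip. The clip may come from any side.
- strainer_rim (a point): Centre of the strainer cone's lower rim; z along its axis, up. The strainer is the smaller cone, of steel with dark slits, standing mouth down: 66 mm tall, 80 mm across the rim, tapering over 40 mm to an upright round neck. Open right through, bore 30 mm; 1.5 mm play on the spindle's cone when home.
- strainer_grip (a point): Centre of the strainer's neck, on its axis, 53 mm above its rim. The neck is 38 mm across and goes from 42 to 66 mm above the rim: grip here from above. 0.16 kg about.
- cover_rim (a point): Centre of the cover cone's lower rim; z along its axis, up. The cover is the larger cone, plain white plastic, standing mouth down: 74 mm tall, 93 mm across the rim, tapering over 44 mm to an upright round neck; its top has a 30 mm hole for the shaft. 1.6 mm play over the seated strainer.
- cover_grip (a point): Centre of the cover's neck, on its axis, 60 mm above its rim. The neck is 52 mm across and goes from 46 to 74 mm above the rim: grip here from above. 0.14 kg about.
- clip_grip (a point): Open spring clip lying flat, steel with a grey plastic tab: a plate 6 mm thick, 84 mm long and 44 mm wide at the jaws (16 mm at the tail), with two sprung jaws in front and an upright grip tab on the tail (14 mm wide along y, 30 mm long along x, top 46 mm above the underside). This point is on the tab's centre line, 28 mm above the underside. x points horizontally from the tab to the open mouth, z up. About 0.1 kg.
- clip_eye (a point): Centre of the clip's eye, where the shaft axis ends up when seated: 42 mm ahead (+x) of the tab's centre and 3 mm above the clip's underside (mid-thickness); same axes as clip_grip. The jaws reach 19 mm ahead of it and flare outwards at the tips. Their sprung lips, 7.5 mm ahead of the eye, leave a gap of 11 mm; pushed along the clip's +x against the 16 mm groove they spread and snap behind it. That takes roughly 4 to 12 N; the plate then stops against the shaft.
- wash_bottle: Bystander: loose white bottle with a blue cap, 60 mm across, 140 mm tall, upright; origin under its centre.
- driver: Bystander: loose black screwdriver, 180 mm long, lying beyond the spindle; origin under its middle.
Things that resemble listed ones, but are neither listed nor needed, are in the scene too. Leave any green look-alike of the part that bears clip_grip alone. Leave any orange look-alike of the part that bears strainer_rim alone.

How it is judged:
On the way, in this order (a step that is already met when the one before it is completed fails the run):
1. the strainer cone is home on the spindle, its rim on the flange (horizontal distance between strainer_rim and spindle_seat below 0.004 m and z of strainer_rim in the frame of spindle_seat below 0.004 m and angle between strainer_rim's own z axis and vertical below 0.07 rad), for 0.2 s.
2. the cover cone is home over the strainer (all of step 1 and horizontal distance between cover_rim and spindle_seat below 0.004 m and z of cover_rim in the frame of spindle_seat below 0.004 m and angle between cover_rim's own z axis and vertical below 0.07 rad), for 0.2 s.
3. the clip is snapped into the groove above the cover (all of step 2 and horizontal distance between clip_eye and spindle_groove below 0.004 m and z of clip_eye in the frame of spindle_groove between -0.006 and 0.006 m and angle between clip_eye's own z axis and vertical below 0.12 rad), for 0.2 s.
At the end, for the whole second after the job is handed in: Strainer and cover both sit level (within 4 degrees) and centred (within 4 mm) on the spindle with their rims within 4 mm of the flange, and the clip lies level (within 7 degrees) in the groove with its eye within 4 mm of the shaft axis and within 6 mm of the groove's mid-height (all of step 3); the robot touches nothing.
It fails at once if the bottle is pushed away (more than 40 mm) or knocked over (distance of wash_bottle from where it was at the start of the episode above 0.04 m or angle between wash_bottle's own z axis and vertical above 0.6 rad).
It fails at once if the screwdriver is pushed away (more than 40 mm) (distance of driver from where it was at the start of the episode above 0.04 m).
It also fails if it takes over 72 s, if anything falls off the work surface, if the arm or the gripper's body presses on something with over 40 N, if the wrist force passes 120 N, or if a joint passes its speed limit or range.

## Working session

There is one attempt and no reset: what is moved stays moved. The work goes in short steps, Python scripts to look and compute and a shell command to move; the robot and the scene stay as the last step left them, time stands still between calls to the robot, and variables do not carry over. Pictures are saved under pics/ and viewed, at most 10 in all, crops included, and the job is handed in when it is done.

```bash
ls; mkdir -p pics
cat > h.py <<'E'
import numpy as np,cv2
from cell import ctrl
from scipy.spatial.transform import Rotation as R
def q2R(q): return R.from_quat([q[1],q[2],q[3],q[0]]).as_matrix()
def snap(n,f=None):
    c=ctrl.get_calibration(n); im=ctrl.get_image(n)
    if f: cv2.imwrite(f,im[...,::-1])
    return im,c
def K(c):
    f=210/np.tan(np.radians(c["vertical_fov"])/2)
    return np.array([[f,0,c["cx"]],[0,f,c["cy"]],[0,0,1.]])
def ray(c,uv):
    p=cv2.undistortPoints(np.array(uv,float).reshape(-1,1,2),K(c),np.array(c["dist"],float)).reshape(-1,2)
    d=np.c_[p[:,0],-p[:,1],-np.ones(len(p))]@q2R(c["attitude"]).T
    return np.array(c["xyz"]),d
def plane(c,uv,z):
    o,d=ray(c,uv); return o+d*((z-o[2])/d[:,2])[:,None]
def proj(c,P):
    X=(np.atleast_2d(P)-c["xyz"])@q2R(c["attitude"])*[1,-1,-1]
    return cv2.projectPoints(X,np.zeros(3),np.zeros(3),K(c),np.array(c["dist"],float))[0].reshape(-1,2)
E
python3 - <<'E'
from h import *
for n in("side","top","wrist"):
    im,c=snap(n,f"pics/{n}0.png"); print(n,c)
print(ctrl.sense())
E
```

```text
pics
side {'vertical_fov': 47.02701973373071, 'cx': 282.3800741241388, 'cy': 209.1541483699932, 'dist': array([0.05453903, 0.        , 0.        , 0.        , 0.        ]), 'xyz': array([0.27052583, 0.55327186, 0.88609111]), 'attitude': array([-0.2172281 , -0.08386468,  0.31915473,  0.9186506 ])}
top {'vertical_fov': 55.5473432851814, 'cx': 276.777318418013, 'cy': 209.18743394831316, 'dist': array([-0.04388109,  0.        ,  0.        ,  0.        ,  0.        ]), 'xyz': array([ 0.49206663, -0.02124764,  1.1336324 ]), 'attitude': array([-0.70097527, -0.0367061 ,  0.03430993,  0.7114135 ])}
wrist {'vertical_fov': 63.26206165906583, 'cx': 278.61087516097825, 'cy': 210.1963755691038, 'dist': array([-0.08098435,  0.        ,  0.        ,  0.        ,  0.        ]), 'xyz': array([0.15102585, 0.48409732, 0.37204601]), 'attitude': array([ 0.8405941 , -0.14181186, -0.08596445,  0.51565596])}
{'clock': 0.15, 'q': array([1.10097186e+00, 2.41230548e-01, 4.04518302e-03, 1.33519780e+00,
       1.46997838e-06, 1.57082689e+00]), 'joint_vel': array([ 2.10498313e-03, -2.63076375e-03,  2.09936868e-03, -6.01374881e-05,
       -9.32858232e-04, -5.24209367e-04]), 'effort': array([ 1.09138895e-03, -3.72634399e+01,  2.52638358e+01,  1.23460186e-02,
        7.15918077e-05,  8.68184884e-06]), 'position': array([0.22615051, 0.44540266, 0.23062653]), 'ee_rot': array([-1.85377708e-04,  2.32772419e-01,  9.72530910e-01, -7.71460873e-04]), 'contact_force': array([-0.11345142,  0.13463495,  0.28638782]), 'ft_torque': array([-0.04678168, -0.06601524, -0.01839862]), 'gripper_force': 0.0, 'grip_width': 0.08570912596776964}
```

View pics/top0.png

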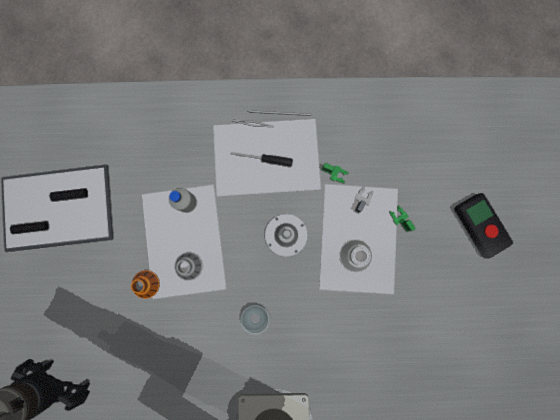

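View pics/side0.png

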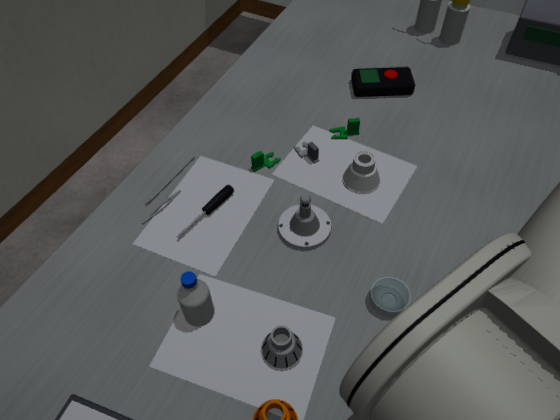

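The top view shows the spindle at (286,235), strainer at (188,266), white cover at (359,256), and clip at (361,199). Its tab is toward lower-left and its jaws point up. The orange and green look-alikes, the bottle (180,200) and the screwdriver (262,158) are all separate. Next I zoom in.

Run:
```python
import cv2,numpy as np
t=cv2.imread('pics/top0.png'); s=cv2.imread('pics/side0.png')
def cr(im,u,v): return cv2.resize(im[v-25:v+25,u-33:u+33],(396,300),interpolation=cv2.INTER_CUBIC)
a=np.vstack([np.hstack([cr(t,286,235),cr(t,188,266)]),np.hstack([cr(t,359,256),cr(t,361,199)])])
cv2.imwrite('pics/crop1.png',a)
```

```text
(no output)
```

View pics/crop1.png

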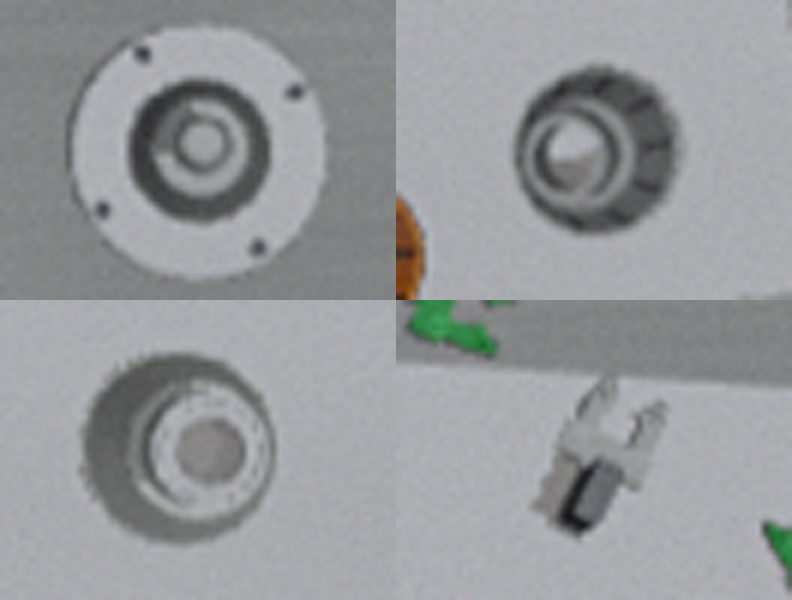

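The crop shows clear circles for the flange, strainer rim and neck, and cover neck. The clip's tab top is at about (362.3,205.7), with its jaw tips around (367.7,189.7).

Run:
```python
from h import *
c=ctrl.get_calibration("top")
for n,u,v,z in [("flange",286.2,235.3,.016),("head",253+204/6,210+144/6,.11),("s_rim",188.9,266,0),("s_neck",185.2,266.8,.066),("c_rim",355.9,255.75,0),("c_neck",361,256,.074),("tab",362.3,205.7,.046),("tips",367.7,189.7,.006),("bottle",180,199,.14),("orange",145,284,.05)]:
    print(n,plane(c,[u,v],z)[0].round(4))
s=ctrl.sense(); w=ctrl.get_calibration("wrist")
T=q2R(s["ee_rot"]); print(T.round(3)); print("cam in tool",(T.T@(w["xyz"]-s["position"])).round(4)); print((T.T@q2R(w["attitude"])).round(3))
```

```text
flange [ 0.5309 -0.0436  0.016 ]
head [ 0.531  -0.0438  0.11  ]
s_rim [0.4486 0.2326 0.    ]
s_neck [0.4492 0.2277 0.066 ]
c_rim [ 0.4707 -0.2401  0.    ]
c_neck [ 0.4712 -0.2393  0.074 ]
tab [ 0.6078 -0.2534  0.046 ]
tips [ 0.6579 -0.2791  0.006 ]
bottle [0.6217 0.2249 0.14  ]
orange [0.4036 0.3405 0.05  ]
[[-0.892  0.453 -0.001]
 [ 0.453  0.892 -0.001]
 [ 0.    -0.002 -1.   ]]
cam in tool [ 0.0845  0.0003 -0.1415]
[[-0.001  0.945  0.327]
 [ 1.     0.001  0.   ]
 [-0.     0.327 -0.945]]
```

```bash
python3 -m creep '[[[0,0,0,-15,-5,4,1],[0,0,0,-29.7,-9.3,7,1],[0,0,0,-29.7,-9.3,7,1],[0,0,0,-29.7,-9.3,7,1],[0,0,0,-29.7,-9.3,7,1],[0,0,0,-29.7,-9.3,7,1],[0,0,0,-29.7,-9.3,7,1],[0,0,0,-29.7,-9.3,7,1],[0,0,0,-29.7,-9.3,7,1]]]'
python3 - <<'E'
from h import *
im,c=snap("wrist","pics/w1.png"); s=ctrl.sense(); print(s["position"],s["joint_vel"].round(3), s["contact_force"])
print(proj(c,[[.449,.230,.066],[.449,.230,0]]))
E
```

```text
clock: 1.05
position: [0.4488, 0.2282, 0.1609]
ee_rot: [-0.001, 0.233, 0.972, -0.0]
contact_force: [-0.2, -0.4, 0.9]
grip_width: 0.0856
gripper_force: 0.0
[0.44854091 0.22876879 0.16121197] [ 0.023 -0.01   0.001  0.     0.001 -0.   ] [-0.64572084  0.17560192  0.17864917]
[[280.70487502 212.87711077]
 [280.3277747  188.93631302]]
```

View pics/w1.png

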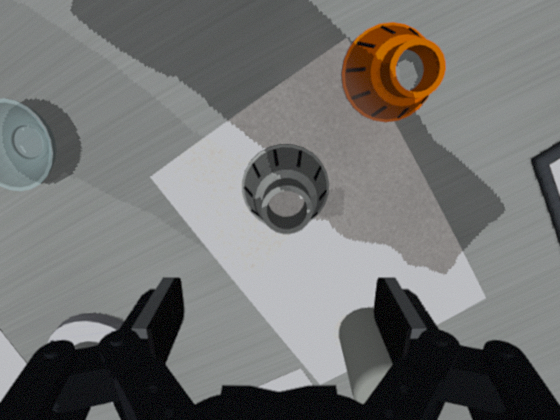

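The wrist view shows the strainer with its rim centred around (286,187) and its neck around (287,205). It is slightly right of prediction. A crop will settle the neck.

Run:
```python
from h import *
im=cv2.imread('pics/w1.png'); cv2.imwrite('pics/w1c.png',cv2.resize(im[135:245,220:350],(780,600)[0:2] if 0 else (708,600),interpolation=cv2.INTER_CUBIC))
c=ctrl.get_calibration("wrist")
print(plane(c,[286,187],0)[0],plane(c,[287,202],.066)[0])
```

```text
[0.44963354 0.23610479 0.        ] [0.44347608 0.23848829 0.066     ]
```

View pics/w1c.png

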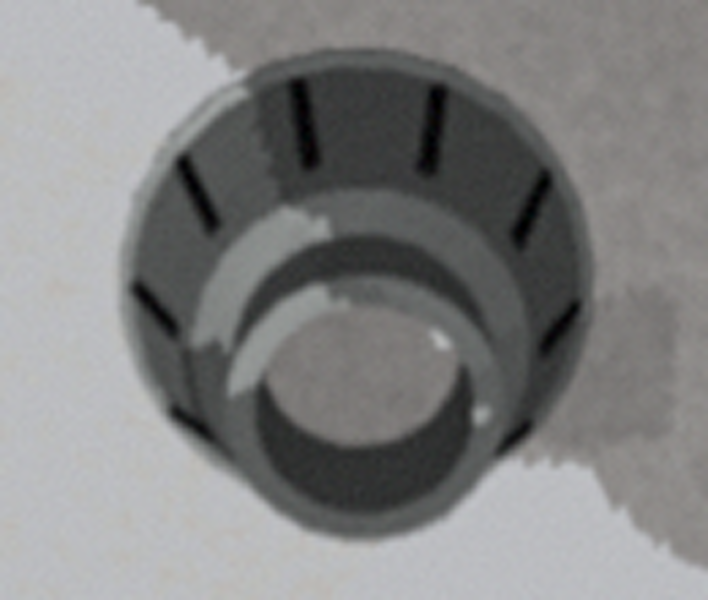

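The neck's top circle is centred at (286.7,209.9), and the rim at about (285.4,186.2).

```bash
cat >> h.py <<'E'
def off(P):
    s=ctrl.sense(); T=q2R(s["ee_rot"]); return (T.T@(np.array(P)-s["position"])*100).round(2)
E
python3 - <<'E'
from h import *
c=ctrl.get_calibration("wrist")
a=plane(c,[286.7,209.9],.066)[0];b=plane(c,[285.4,186.2],0)[0]
print(a,b,off([*a[:2],.038]),off([*b[:2],.038]),q2R(ctrl.sense()["ee_rot"]).round(4))
E
```

```text
[0.44882701 0.23557537 0.066     ] [0.44870473 0.23595335 0.        ] [ 0.27  0.62 12.32] [ 0.3   0.65 12.32] [[-8.918e-01  4.524e-01 -8.000e-04]
 [ 4.524e-01  8.918e-01  1.000e-04]
 [ 8.000e-04 -2.000e-04 -1.000e+00]]
```

```bash
python3 -m creep '[[[0,0,0,0.3,0.5,5,1],[0,0,0,0.3,0.5,8.5,1],[0,0,0,0.3,0.5,10.5,1],[0,0,0,0.3,0.5,12.3,1],[0,0,0,0.3,0.5,12.3,1],[0,0,0,0.3,0.5,12.3,-0.2],[0,0,0,0.3,0.5,12.3,-0.4],[0,0,0,0.3,0.5,12.3,-0.4],[0,0,0,0.3,0.5,12.3,-0.4],[0,0,0,0.3,0.5,12.3,-0.4]]]' 25
```

```text
clock: 2.1
position: [0.4495, 0.2349, 0.0397]
ee_rot: [0.001, 0.233, 0.973, 0.001]
contact_force: [-0.9, 0.6, 5.9]
grip_width: 0.0371
gripper_force: 25.3
```

```bash
python3 -m creep '[[[0,0,0,0,0,-4,-0.4],[0,0,0,0,0,-8.5,-0.4],[0,0,0,0,0,-13,-0.4],[0,0,0,-3,-4,-15.5,-0.4],[0,0,0,-7,-7,-15.5,-0.4],[0,0,0,-11,-10,-15.5,-0.4],[0,0,0,-15,-13,-15.5,-0.4],[0,0,0,-19,-16,-15.5,-0.4],[0,0,0,-23,-19,-15.5,-0.4],[0,0,0,-26.9,-21.1,-15.5,-0.4],[0,0,0,-26.9,-21.1,-15.5,-0.4],[0,0,0,-26.9,-21.1,-15.5,-0.4]]]'
python3 -m creep '[[[0,0,0,0,0,0,-0.4],[0,0,0,0,0,0,-0.4],[0,0,0,0,0,0,-0.4]]]'
python3 - <<'E'
from h import *
im,c=snap("wrist","pics/w2.png"); s=ctrl.sense(); print(s["position"],s["joint_vel"].round(3), s["contact_force"],s["grip_width"])
np.save("w2.npy",c)
E
```

```text
clock: 3.3
position: [0.5926, -0.0771, 0.1921]
ee_rot: [-0.001, 0.234, 0.972, 0.0]
contact_force: [0.2, -0.1, -2.2]
grip_width: 0.0367
gripper_force: 25.5
clock: 3.6
position: [0.5926, -0.0744, 0.1937]
ee_rot: [0.0, 0.232, 0.973, 0.0]
contact_force: [-0.2, -0.5, -2.7]
grip_width: 0.0365
gripper_force: 25.5
[ 0.59272325 -0.07448628  0.19374016] [-0.004  0.003  0.005 -0.001 -0.    -0.001] [-0.29314431 -0.07858211 -2.33061973] 0.03664515413834205
```

View pics/w2.png

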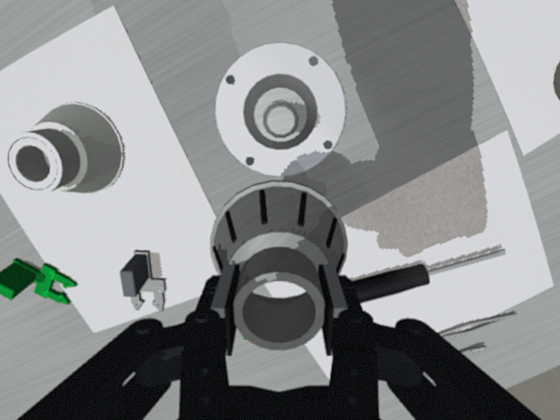

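The wrist view shows the spindle flange at about (280,109) with its head at (282,119), and the held strainer neck-top circle at about (280,304). The cover is at left, neck top (35,162), and the clip tab is at (130,275) with its jaws pointing down. I'll fit the circles next.

```bash
cat > m.py <<'E'
from h import *
c=np.load("w2.npy",allow_pickle=True).item(); im=cv2.imread("pics/w2.png"); g=cv2.GaussianBlur(cv2.cvtColor(im,6),(3,3),0)
def fit(cx,cy,r0,r1,sgn,c0=0,c1=360):
    a=np.radians(np.arange(c0,c1,2)); rr=np.arange(r0,r1,.25); pts=[]
    for t in a:
        u=(cx+rr*np.cos(t)).astype(np.float32)[None]; v=(cy+rr*np.sin(t)).astype(np.float32)[None]
        d=np.gradient(cv2.remap(g.astype(np.float32),u,v,1)[0])*sgn
        k=d.argmax(); pts.append((u[0,k],v[0,k]))
    pts=np.array(pts,np.float32)
    for _ in range(4):
        e=cv2.fitEllipse(pts); (x,y),(A,B),th=e; th=np.radians(th)
        q=(pts-[x,y])@np.array([[np.cos(th),-np.sin(th)],[np.sin(th),np.cos(th)]])
        res=abs(np.hypot(q[:,0]/A*2,q[:,1]/B*2)-1); 
        pts=pts[res<max(.015,np.median(res)*2)]
    return e,len(pts)
E
python3 - <<'E'
from m import *
o={}
for n,a in {"flange":(280.5,109,58,72,-1),"head":(281.5,119,13,26,-1),"neck":(280,304,40,52,-1,20,160),"cover":(35,162,22,32,-1)}.items():
    try: print(n,fit(*a))
    except Exception as e: print(n,e)
for n,u,z in [("flange",(280.5,109),.016),("head",(281.5,119),.11),("neck",(280,304),.220),("cover",(35,162),.074),("tab",(132,275),.046)]:
    print(n,plane(c,u,z)[0].round(4))
print(proj(c,[ctrl.sense()["position"]+[0,0,.026]]))
E
```

```text
flange (((279.8277282714844, 109.10726165771484), (129.4215850830078, 132.92022705078125), 0.8226892948150635), 172)
head (((279.363037109375, 124.09017181396484), (33.63361740112305, 36.69691467285156), 25.496400833129883), 85)
neck (((278.7836608886719, 301.5978698730469), (96.07124328613281, 104.2248306274414), 161.2652130126953), 49)
cover (((35.27986145019531, 161.8885498046875), (48.688621520996094, 56.80440139770508), 139.98899841308594), 80)
flange [ 0.5303 -0.0406  0.016 ]
head [ 0.5324 -0.0415  0.11  ]
neck [ 0.5884 -0.0713  0.22  ]
cover [ 0.4722 -0.234   0.074 ]
tab [ 0.6018 -0.2398  0.046 ]
[[277.83027457 314.53583728]]
```

Run:
```python
from m import *
print("col280",[(y,int(g[y,276:285].mean())) for y in range(225,366,2)])
print("row304",[(x,int(g[302:307,x].mean())) for x in range(222,340,2)])
s=ctrl.sense(); T=q2R(s["ee_rot"])
for dx in (0,.005): # neck top circle prediction at offset dx along tool x
    t=np.linspace(0,2*np.pi,73); P=s["position"]+dx*T[:,0]+.0263*np.array([0,0,1])+.019*np.c_[np.cos(t),np.sin(t),0*t]
    p=proj(c,P); print(dx,p.min(0),p.max(0))
```

```text
col280 [(225, 84), (227, 83), (229, 80), (231, 95), (233, 147), (235, 158), (237, 159), (239, 159), (241, 159), (243, 158), (245, 151), (247, 85), (249, 56), (251, 58), (253, 58), (255, 58), (257, 57), (259, 57), (261, 57), (263, 58), (265, 59), (267, 58), (269, 57), (271, 67), (273, 99), (275, 99), (277, 101), (279, 100), (281, 166), (283, 214), (285, 214), (287, 214), (289, 214), (291, 214), (293, 214), (295, 215), (297, 160), (299, 61), (301, 48), (303, 50), (305, 55), (307, 56), (309, 57), (311, 57), (313, 58), (315, 58), (317, 57), (319, 58), (321, 57), (323, 58), (325, 58), (327, 58), (329, 57), (331, 58), (333, 58), (335, 57), (337, 57), (339, 57), (341, 59), (343, 86), (345, 94), (347, 94), (349, 111), (351, 150), (353, 156), (355, 155), (357, 154), (359, 155), (361, 155), (363, 157), (365, 159)]
row304 [(222, 62), (224, 52), (226, 18), (228, 9), (230, 8), (232, 26), (234, 80), (236, 97), (238, 96), (240, 96), (242, 90), (244, 63), (246, 51), (248, 53), (250, 53), (252, 53), (254, 54), (256, 55), (258, 55), (260, 57), (262, 56), (264, 56), (266, 56), (268, 54), (270, 53), (272, 53), (274, 53), (276, 52), (278, 52), (280, 52), (282, 53), (284, 54), (286, 54), (288, 54), (290, 54), (292, 56), (294, 57), (296, 56), (298, 56), (300, 56), (302, 55), (304, 55), (306, 53), (308, 54), (310, 52), (312, 52), (314, 72), (316, 93), (318, 95), (320, 95), (322, 95), (324, 62), (326, 10), (328, 10), (330, 13), (332, 31), (334, 59), (336, 62), (338, 62)]
0 [230.7707906  273.72418046] [324.87945025 351.9911182 ]
0.005 [230.1117234  262.09796825] [325.50041841 342.63603723]
```

```bash
cat >> m.py <<'E'
def circ(c,P,r,uv):
    """circle centre (z,r known) whose projected ellipse is centred at uv"""
    P=np.array(P,float); t=np.linspace(0,2*np.pi,73)[:-1]
    for _ in range(4):
        e=cv2.fitEllipse(proj(c,P+r*np.c_[np.cos(t),np.sin(t),0*t]).astype(np.float32))
        P[:2]+=(plane(c,uv,P[2])[0]-plane(c,e[0],P[2])[0])[:2]
    return P.round(4),np.round(e[1],1)
E
python3 - <<'E'
from m import *
P,e=circ(c,[.53,-.04,.016],.06,(279.83,109.11)); print(P,e,off([*P[:2],.19]))
print(circ(c,[.472,-.234,.074],.026,(35.3,161.9)), np.array(proj(c,[[P[0],P[1],.11]])))
E
```

```text
[ 0.5328 -0.0425  0.016 ] [132.1 135.5] [6.79 0.15 0.37]
(array([ 0.4725, -0.2345,  0.074 ]), array([54.6, 67.5])) [[280.35333973 120.31926086]]
```

```bash
python3 -m creep '[[[0,0,0,3,0,0,-0.4],[0,0,0,6.7,0.1,0,-0.4],[0,0,0,6.7,0.1,1,-0.4],[0,0,0,6.7,0.1,2,-0.4],[0,0,0,6.7,0.1,3,-0.4],[0,0,0,6.7,0.1,3,-0.4],[0,0,0,6.7,0.1,3,-0.4]]]'
python3 -m creep '[[[0,0,0,0,0,1,-0.4],[0,0,0,0,0,2,-0.4],[0,0,0,0,0,3,-0.4],[0,0,0,0,0,4,-0.4],[0,0,0,0,0,4,-0.4]]]'
python3 - <<'E'
from h import *
im,c=snap("wrist","pics/w3.png"); print(ctrl.sense()["position"])
E
```

```text
clock: 4.35
position: [0.534, -0.0447, 0.1627]
ee_rot: [-0.0, 0.233, 0.972, -0.0]
contact_force: [0.5, 0.4, -1.6]
grip_width: 0.0366
gripper_force: 25.5
clock: 4.85
position: [0.5322, -0.0443, 0.1211]
ee_rot: [-0.002, 0.233, 0.973, -0.0]
contact_force: [-0.5, 1.5, -1.9]
grip_width: 0.0365
gripper_force: 25.5
[ 0.53277847 -0.04436407  0.12207122]
```

View pics/w3.png

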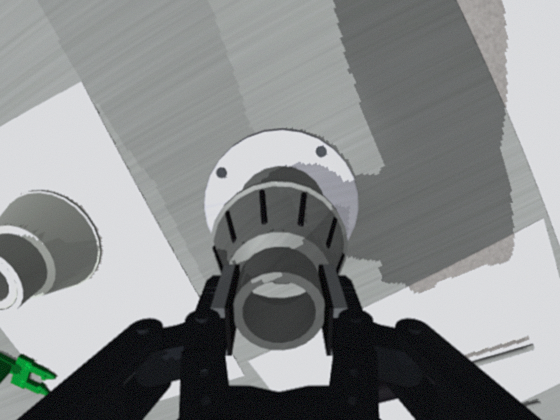

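The strainer is centred over the flange within about 1–2 mm, and there is no contact force. I continue down.

```bash
python3 -m creep '[[[0,0,0,0,0,1,-0.4],[0,0,0,0,0,2,-0.4],[0,0,0,0,0,3,-0.4],[0,0,0,0,0,4,-0.4],[0,0,0,0,0,4.5,-0.4],[0,0,0,0,0,4.5,-0.4]]]'
python3 -m creep '[[[0,0,0,0,0,0.7,-0.4],[0,0,0,0,0,1.4,-0.4],[0,0,0,0,0,2.0,-0.4],[0,0,0,0,0,2.0,-0.4]]]'
```

```text
clock: 5.5
position: [0.5328, -0.0443, 0.0771]
ee_rot: [-0.001, 0.233, 0.973, -0.0]
contact_force: [-0.4, 0.6, -2.1]
grip_width: 0.0364
gripper_force: 25.5
clock: 5.9
position: [0.5329, -0.0442, 0.0573]
ee_rot: [-0.001, 0.233, 0.973, 0.0]
contact_force: [-0.3, 0.9, -2.3]
grip_width: 0.0371
gripper_force: 25.6
```

```bash
python3 -m creep '[[[0,0,0,0,0,0.3,-0.4],[0,0,0,0,0,0.3,-0.4],[0,0,0,0,0,0.3,-0.4]]]'
python3 -m creep '[[[0,0,0,0,0,0,0.2],[0,0,0,0,0,0,0.6],[0,0,0,0,0,0,1],[0,0,0,0,0,0,1],[0,0,0,0,0,0,1]]]'
```

```text
clock: 6.2
position: [0.5336, -0.0439, 0.0558]
ee_rot: [-0.0, 0.233, 0.973, 0.0]
contact_force: [-1.4, 1.5, 3.1]
grip_width: 0.0369
gripper_force: 25.9
clock: 6.7
position: [0.5338, -0.0446, 0.0553]
ee_rot: [0.0, 0.233, 0.973, -0.0]
contact_force: [0.0, -0.6, -0.4]
grip_width: 0.0855
gripper_force: 0.0
```

```bash
python3 -m creep '[[[0,0,0,0,0,-4,1],[0,0,0,0,0,-8,1],[0,0,0,0,0,-12,1],[0,0,0,-1,-5,-12,1],[0,0,0,-2,-10,-12,1],[0,0,0,-3.2,-15,-12,1],[0,0,0,-3.2,-19.9,-12,1],[0,0,0,-3.2,-19.9,-12,1],[0,0,0,-3.2,-19.9,-12,1],[0,0,0,-3.2,-19.9,-12,1],[0,0,0,-3.2,-19.9,-12,1]]]'
python3 - <<'E'
from m import *
im,c=snap("wrist","pics/w4.png"); print(ctrl.sense()["position"]); np.save("w4.npy",c)
g=cv2.GaussianBlur(cv2.cvtColor(im,7),(3,3),0)
p=proj(c,[[.472,-.236,.074],[.472,-.236,0]]); print(p)
u,v=p[0].astype(int)
print("row",g[v,u-70:u+70:2].tolist()); print("col",g[v-80:v+70:2,u].tolist(),u,v)
import m; m.g=g
for sg,r in((-1,(28,52)),(1,(28,52)),(-1,(14,30))): print(fit(*p[0],*r,sg))
E
```

```text
clock: 7.8
position: [0.4728, -0.235, 0.1753]
ee_rot: [-0.0, 0.232, 0.973, 0.0]
contact_force: [0.8, 0.1, 0.1]
grip_width: 0.0854
gripper_force: 0.0
[ 0.47280801 -0.23493824  0.17526755]
[[276.53738734 210.47390403]
 [276.94813836 185.19423241]]
row [174, 174, 175, 175, 175, 173, 173, 174, 173, 174, 175, 175, 175, 174, 159, 118, 112, 160, 168, 119, 99, 108, 109, 104, 90, 111, 114, 113, 113, 115, 110, 109, 111, 110, 110, 109, 112, 113, 113, 115, 114, 114, 115, 107, 100, 108, 109, 105, 92, 109, 110, 98, 74, 69, 88, 112, 115, 114, 116, 111, 111, 109, 110, 115, 115, 116, 122, 122, 124, 126]
col [174, 175, 174, 170, 151, 121, 98, 98, 98, 98, 98, 97, 98, 97, 97, 95, 113, 162, 169, 166, 118, 66, 65, 68, 127, 176, 170, 164, 174, 174, 169, 133, 112, 114, 113, 112, 114, 115, 115, 114, 109, 112, 113, 111, 113, 115, 105, 70, 63, 70, 100, 110, 107, 95, 99, 148, 175, 174, 174, 175, 175, 175, 175, 175, 175, 175, 174, 175, 174, 174, 175, 175, 175, 175, 174] 276 210
(((276.73699951171875, 215.4403076171875), (70.73221588134766, 79.60923767089844), 134.20440673828125), 65)
(((276.22900390625, 204.4041748046875), (68.57665252685547, 79.6578598022461), 81.38752746582031), 80)
(((274.4437561035156, 204.0428009033203), (38.4796142578125, 49.9331169128418), 95.89205932617188), 88)
```

View pics/w4.png

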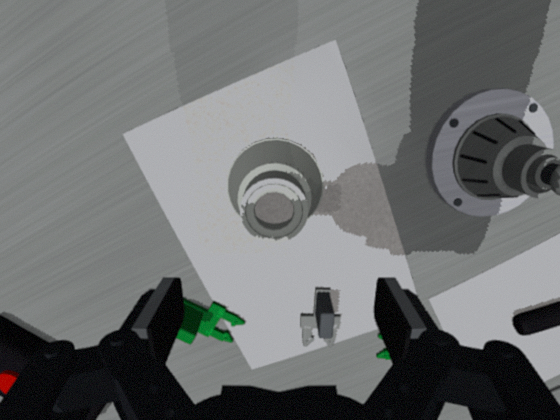

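The cover's neck-top circle is centred at about (274.5,208.5). The strainer is visible seated on the spindle at right. The clip tab is at (323,312) with its jaws pointing down, nearly aligned with the tool x axis.

Run:
```python
from m import *
c=np.load("w4.npy",allow_pickle=True).item()
P,e=circ(c,[.472,-.236,.074],.026,(274.5,208.5)); print(P,e,off([*P[:2],.045]))
im=cv2.imread("pics/w4.png"); cv2.imwrite("pics/w4c.png",cv2.resize(im[275:360,270:380],(770,595),interpolation=cv2.INTER_CUBIC))
```

```text
[ 0.4707 -0.237   0.074 ] [65.3 69. ] [ 0.09 -0.28 13.03]
```

View pics/w4c.png

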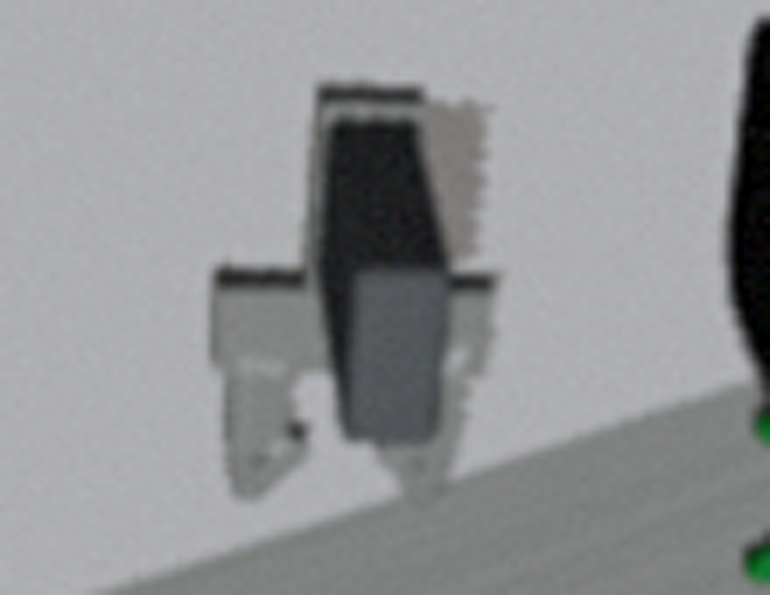

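The crop shows the tab top face centred at (326.7,325.6), the tail end mid at (322.9,288.5) and the jaw-tip mid at (317.6,346).

Run:
```python
from h import *
c=np.load("w4.npy",allow_pickle=True).item()
a,b,t=[plane(c,u,.046)[0] for u in((327.5,313.6),(325.7,337.5),(326.7,325.6))]
tl=plane(c,(322.9,288.9),.006)[0]; tp=plane(c,(317.6,346),.006)[0]
ang=lambda d:np.degrees(np.arctan2(d[1],d[0]))
print(t,np.linalg.norm(b-a),ang(b-a)); print(tl,tp,np.linalg.norm(tp-tl),ang(tp-tl))
print("tab from plate",tl+(tp-tl)/np.linalg.norm(tp-tl)*(84-61)/1000)
T=q2R(ctrl.sense()["ee_rot"]); print("tool -x ang",ang(-T[:,0]))
```

```text
[ 0.60717415 -0.25063602  0.046     ] 0.028197901240107646 -27.319551806844142
[ 0.5930255  -0.24305975  0.006     ] [ 0.65946014 -0.27931065  0.006     ] 0.07568150206280995 -28.61965117749594
tab from plate [ 0.61321533 -0.25407658  0.006     ]
tool -x ang -26.76716842199212
```

```bash
python3 -m creep '[[[0,0,0,0.1,-0.3,4,1],[0,0,0,0.1,-0.3,8,1],[0,0,0,0.1,-0.3,11,1],[0,0,0,0.1,-0.3,13,1],[0,0,0,0.1,-0.3,13,1],[0,0,0,0.1,-0.3,13,0.1],[0,0,0,0.1,-0.3,13,-0.1],[0,0,0,0.1,-0.3,13,-0.1],[0,0,0,0.1,-0.3,13,-0.1]]]' 25
```

```text
clock: 8.75
position: [0.4715, -0.2388, 0.0472]
ee_rot: [0.002, 0.233, 0.973, -0.0]
contact_force: [1.1, 1.9, 6.7]
grip_width: 0.0519
gripper_force: 26.3
```

```bash
python3 -m creep '[[[0,0,0,0,0,-4,-0.1],[0,0,0,0,0,-8.5,-0.1],[0,0,0,0,0,-13.8,-0.1],[0,0,0,0.5,4,-13.8,-0.1],[0,0,0,1.2,8,-13.8,-0.1],[0,0,0,2,12,-13.8,-0.1],[0,0,0,2.6,16,-13.8,-0.1],[0,0,0,3.2,20.2,-13.8,-0.1],[0,0,0,3.2,20.2,-13.8,-0.1],[0,0,0,3.2,20.2,-13.8,-0.1],[0,0,0,3.2,20.2,-13.8,-0.1]]]'
python3 - <<'E'
from m import *
im,c=snap("wrist","pics/w5.png"); s=ctrl.sense(); print(s["position"],s["grip_width"]); np.save("w5.npy",c)
T=q2R(s["ee_rot"]);g=cv2.GaussianBlur(cv2.cvtColor(im,7),(3,3),0)
t=np.linspace(0,2*np.pi,73)
for dx in(0,.003):
  for h,r in((.0268,.026),(.0268,.015),(-.0472,.0465)):
    p=proj(c,s["position"]+dx*T[:,0]+[0,0,h]+r*np.c_[np.cos(t),np.sin(t),0*t]); print(dx,h,r,p.min(0).round(1),p.max(0).round(1))
u=278
print([(y,int(g[y,u-3:u+4].mean())) for y in range(120,380,2)])
E
```

```text
clock: 9.85
position: [0.5324, -0.0448, 0.1833]
ee_rot: [-0.0, 0.233, 0.972, -0.0]
contact_force: [-0.4, -1.0, -1.2]
grip_width: 0.0518
gripper_force: 27.3
[ 0.53233579 -0.04509734  0.18327853] 0.052134501331101035
0 0.0268 0.026 [212.6 257.9] [341.7 365.4]
0 0.0268 0.015 [239.8 283.4] [314.4 345.3]
0 -0.0472 0.0465 [200.9 164.4] [354.5 305.4]
0.003 0.0268 0.026 [212.  250.7] [342.2 360.1]
0.003 0.0268 0.015 [239.5 276.6] [314.7 339.6]
0.003 -0.0472 0.0465 [200.5 159.1] [354.8 301.5]
[(120, 129), (122, 147), (124, 202), (126, 204), (128, 204), (130, 204), (132, 204), (134, 204), (136, 204), (138, 204), (140, 204), (142, 204), (144, 199), (146, 149), (148, 145), (150, 102), (152, 80), (154, 82), (156, 80), (158, 69), (160, 61), (162, 59), (164, 79), (166, 166), (168, 183), (170, 128), (172, 122), (174, 123), (176, 122), (178, 122), (180, 122), (182, 121), (184, 120), (186, 119), (188, 119), (190, 117), (192, 117), (194, 116), (196, 116), (198, 116), (200, 115), (202, 116), (204, 116), (206, 116), (208, 116), (210, 115), (212, 115), (214, 113), (216, 140), (218, 195), (220, 203), (222,
[... 206 characters left out ...]
2), (260, 204), (262, 203), (264, 203), (266, 187), (268, 194), (270, 203), (272, 176), (274, 145), (276, 149), (278, 141), (280, 126), (282, 147), (284, 150), (286, 151), (288, 154), (290, 152), (292, 152), (294, 151), (296, 148), (298, 102), (300, 67), (302, 67), (304, 65), (306, 66), (308, 66), (310, 66), (312, 73), (314, 76), (316, 76), (318, 76), (320, 76), (322, 76), (324, 76), (326, 76), (328, 76), (330, 76), (332, 76), (334, 75), (336, 72), (338, 76), (340, 79), (342, 87), (344, 120), (346, 128), (348, 126), (350, 123), (352, 122), (354, 106), (356, 99), (358, 122), (360, 127), (362, 132), (364, 115), (366, 137), (368, 147), (370, 149), (372, 150), (374, 151), (376, 150), (378, 149)]
```

View pics/w5.png

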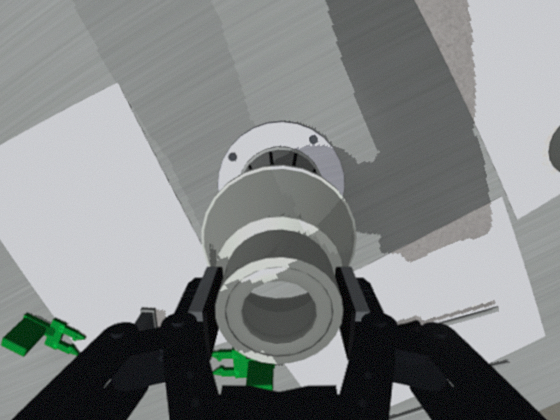

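The cover is held level, with its rim (202–355) centred on the flange (219–345) to within 2 mm. Lowering it with a small sideways correction.

```bash
python3 -m creep '[[[0,0,0,0,0.15,0,-0.1],[0,0,0,0,0.15,1.5,-0.1],[0,0,0,0,0.15,3,-0.1],[0,0,0,0,0.15,4,-0.1],[0,0,0,0,0.15,5,-0.1],[0,0,0,0,0.15,6,-0.1],[0,0,0,0,0.15,7,-0.1],[0,0,0,0,0.15,7,-0.1]]]'
python3 -m creep '[[[0,0,0,0,0,1,-0.1],[0,0,0,0,0,2,-0.1],[0,0,0,0,0,3,-0.1],[0,0,0,0,0,3,-0.1]]]'
```

```text
clock: 10.7
position: [0.5323, -0.0426, 0.1116]
ee_rot: [-0.002, 0.233, 0.973, -0.0]
contact_force: [-0.3, -0.2, -1.3]
grip_width: 0.0519
gripper_force: 27.3
clock: 11.1
position: [0.532, -0.0425, 0.0814]
ee_rot: [-0.002, 0.233, 0.973, -0.0]
contact_force: [-0.3, 0.6, -1.4]
grip_width: 0.0518
gripper_force: 27.3
```

```bash
python3 -m creep '[[[0,0,0,-0.15,-0.05,0,-0.1],[0,0,0,-0.15,-0.05,0.6,-0.1],[0,0,0,-0.15,-0.05,1.2,-0.1],[0,0,0,-0.15,-0.05,1.6,-0.1],[0,0,0,-0.15,-0.05,1.6,-0.1]]]'
python3 -m creep '[[[0,0,0,0,0,0.2,-0.1],[0,0,0,0,0,0.4,-0.1],[0,0,0,0,0,0.4,-0.1]]]'
```

```text
clock: 11.6
position: [0.5341, -0.0438, 0.0665]
ee_rot: [-0.001, 0.233, 0.973, -0.0]
contact_force: [0.1, -0.7, -1.6]
grip_width: 0.0516
gripper_force: 27.3
clock: 11.9
position: [0.5348, -0.0438, 0.0634]
ee_rot: [0.0, 0.233, 0.973, 0.0]
contact_force: [-0.5, 0.1, -1.7]
grip_width: 0.0519
gripper_force: 27.3
```

```bash
python3 -m creep '[[[0,0,0,0,0,0.2,-0.1],[0,0,0,0,0,0.2,-0.1],[0,0,0,0,0,0.2,-0.1]]]'
```

```text
clock: 12.2
position: [0.5349, -0.0438, 0.0632]
ee_rot: [0.001, 0.233, 0.973, 0.0]
contact_force: [-3.7, 0.7, 10.3]
grip_width: 0.0517
gripper_force: 28.1
```

```bash
python3 -m creep '[[[0,0,0,0,0,-0.2,0.5],[0,0,0,0,0,-0.2,1],[0,0,0,0,0,-0.2,1],[0,0,0,0,0,-0.2,1],[0,0,0,0,0,-4,1],[0,0,0,0,0,-8,1],[0,0,0,0,0,-11,1],[0,0,0,-4,-4,-11,1],[0,0,0,-8,-8,-11,0.5],[0,0,0,-12,-12,-11,0.2],[0,0,0,-15.9,-15.2,-10,0.2],[0,0,0,-15.9,-15.2,-9,0.2]]]'
python3 -m creep '[[[0,0,0,0,0,0,0.2],[0,0,0,0,0,0,0.2],[0,0,0,0,0,0,0.2]]]'
python3 - <<'E'
from m import *
im,c=snap("wrist","pics/w6.png"); s=ctrl.sense(); print(s["position"],s["contact_force"]); np.save("w6.npy",c)
P=[[.608,-.251,.046]]; p=proj(c,P)[0]; print(p)
g=cv2.cvtColor(im,7); u,v=p.astype(int)
for y in range(v-60,v+72,6): print(y,g[y,u-48:u+50:4].tolist())
print(u-48)
E
```

```text
clock: 13.4
position: [0.609, -0.2561, 0.1515]
ee_rot: [0.002, 0.235, 0.972, -0.001]
contact_force: [0.1, 0.2, 0.6]
grip_width: 0.0511
gripper_force: 0.0
clock: 13.7
position: [0.6075, -0.2502, 0.1516]
ee_rot: [-0.0, 0.232, 0.973, 0.0]
contact_force: [0.3, 0.5, 0.5]
grip_width: 0.0509
gripper_force: 0.0
[ 0.60766799 -0.2500478   0.15198746] [-0.26760076  0.32732381  0.01574111]
[277.63046142 210.02016753]
150 [184, 184, 184, 187, 184, 186, 183, 185, 185, 183, 183, 184, 185, 184, 185, 182, 183, 184, 184, 183, 183, 183, 185, 184, 184]
156 [184, 184, 186, 186, 183, 185, 185, 184, 187, 182, 185, 183, 184, 184, 183, 183, 185, 186, 185, 183, 186, 184, 184, 186, 185]
162 [186, 186, 184, 185, 183, 183, 185, 184, 182, 184, 185, 183, 183, 184, 186, 185, 186, 183, 186, 187, 185, 184, 183, 186, 184]
168 [185, 182, 184, 185, 185, 185, 187, 183, 184, 185, 185, 185, 185, 182, 184, 184, 182, 186, 185, 184, 185, 186, 182, 185, 185]
174 [182, 184, 184, 183, 184, 184, 185, 185, 186, 185, 180, 186, 186, 185, 183, 183, 181, 184, 185, 185, 185, 185, 188, 184, 185]
180 [185, 182, 183, 183, 183, 187, 184, 1
[... 1434 characters left out ...]
, 133, 154, 187, 184, 184, 183, 160, 140, 135]
252 [184, 185, 187, 183, 185, 184, 185, 165, 123, 117, 185, 185, 186, 182, 178, 127, 121, 187, 157, 133, 136, 138, 138, 137, 136]
258 [182, 185, 182, 185, 185, 184, 184, 184, 184, 185, 182, 183, 185, 180, 149, 120, 125, 138, 137, 139, 139, 136, 138, 137, 131]
264 [184, 184, 184, 185, 187, 184, 186, 185, 185, 182, 152, 135, 128, 138, 138, 131, 138, 136, 138, 135, 137, 136, 135, 135, 139]
270 [186, 183, 186, 187, 183, 177, 145, 132, 135, 135, 140, 135, 137, 138, 138, 138, 134, 131, 136, 135, 136, 138, 134, 135, 137]
276 [185, 177, 147, 133, 134, 133, 138, 140, 136, 138, 136, 137, 136, 133, 134, 134, 135, 137, 138, 134, 135, 136, 134, 137, 137]
229
```

```bash
python3 -m creep '[[[0,0,0,-0.1,0,4.5,0.2],[0,0,0,-0.1,0,9,0.2],[0,0,0,-0.1,0,12,0.2],[0,0,0,-0.1,0,14.1,0.2],[0,0,0,-0.1,0,14.1,0.2],[0,0,0,-0.1,0,14.1,-0.5],[0,0,0,-0.1,0,14.1,-0.9],[0,0,0,-0.1,0,14.1,-0.9],[0,0,0,-0.1,0,14.1,-0.9],[0,0,0,-0.1,0,14.1,-0.9]]]' 60
```

```text
clock: 14.75
position: [0.6103, -0.2522, 0.013]
ee_rot: [0.002, 0.233, 0.973, -0.0]
contact_force: [-0.3, 1.5, 5.6]
grip_width: 0.0134
gripper_force: 59.2
```

```bash
python3 -m creep '[[[0,0,0,0,0,-4.5,-0.9],[0,0,0,0,0,-9,-0.9],[0,0,0,0,0,-14,-0.9],[0,0,0,0,0,-19,-0.9],[0,0,0,4,3,-20.5,-0.9],[0,0,0,8,5,-20.5,-0.9],[0,0,0,12,7.5,-20.5,-0.9],[0,0,0,16,10,-20.5,-0.9],[0,0,0,20,12,-20.5,-0.9],[0,0,0,25.3,15.1,-20.5,-0.9],[0,0,0,25.3,15.1,-20.5,-0.9],[0,0,0,25.3,15.1,-20.5,-0.9]]]'
python3 -m creep '[[[0,0,0,0,0,0,-0.9],[0,0,0,0,0,4,-0.9],[0,0,0,0,0,8,-0.9],[0,0,0,0,0,10.7,-0.9],[0,0,0,0,0,10.7,-0.9],[0,0,0,0,0,10.7,-0.9]]]'
python3 - <<'E'
from m import *
A=np.array([.533,-.0437,.1055])
im,c=snap("wrist","pics/w7.png"); snap("top","pics/t7.png"); snap("side","pics/s7.png")
s=ctrl.sense(); print(s["position"],off(A),s["ee_rot"])
E
```

```text
clock: 15.95
position: [0.4503, -0.0013, 0.2161]
ee_rot: [0.001, 0.231, 0.973, 0.0]
contact_force: [0.2, -0.1, -1.0]
grip_width: 0.0128
gripper_force: 58.6
clock: 16.55
position: [0.452, -0.0035, 0.1084]
ee_rot: [-0.0, 0.234, 0.972, -0.0]
contact_force: [0.3, -0.2, -1.0]
grip_width: 0.0132
gripper_force: 58.6
[ 0.45325228 -0.00301439  0.11011182] [-8.95 -0.01  0.49] [1.88368974e-03 2.33130157e-01 9.72443639e-01 3.87569715e-04]
```

Run:
```python
from m import *
L=[]
for i in range(12):
    ctrl.get_image("top"); s=ctrl.sense(); L.append(s["position"])
L=np.array(L); print(L.mean(0),L.std(0)); T=q2R(s["ee_rot"])
# top view check: project head centre and clip in top image; side image vertical
for n in("top","side"):
    c=ctrl.get_calibration(n); print(n,proj(c,[[.533,-.0437,.11],[.533,-.0437,.09],L.mean(0)+[0,0,.033]]).round(1))
t=cv2.imread("pics/t7.png");s=cv2.imread("pics/s7.png")
c=ctrl.get_calibration("side");p=proj(c,[[.51,-.03,.1]])[0].astype(int)
cv2.imwrite("pics/s7c.png",cv2.resize(s[p[1]-50:p[1]+50,p[0]-66:p[0]+66],(792,600),interpolation=cv2.INTER_CUBIC)); print(p)
```

```text
[ 0.45178655 -0.00256782  0.10900675] [0.00061875 0.00012358 0.0005948 ]
top [[286.9 233.2]
 [286.8 233.5]
 [271.1 265.9]]
side [[305.4 196.6]
 [305.2 202.6]
 [334.5 214.6]]
[312 207]
```

View pics/s7c.png

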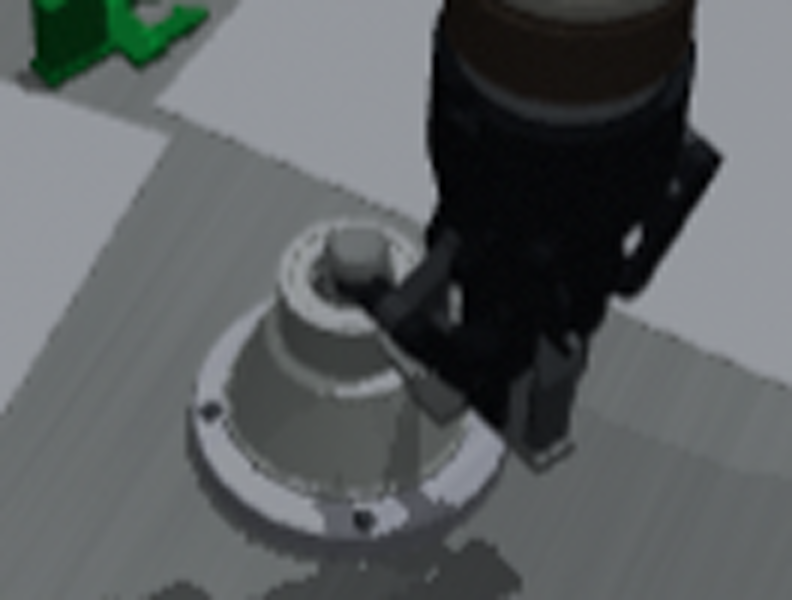

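The crop shows the cover seated level on the flange and the gripper holding the clip beside it. I'll lower 4.5 mm to groove height and advance in stages, checking force.

```bash
python3 -m creep '[[[0,0,0,0,0,0.45,-0.9],[0,0,0,-0.7,0,0.45,-0.9],[0,0,0,-1.4,0,0.45,-0.9],[0,0,0,-2,0,0.45,-0.9],[0,0,0,-2.5,0,0.45,-0.9],[0,0,0,-2.5,0,0.45,-0.9]]]' 80
python3 -m creep '[[[0,0,0,-0.3,0,0,-0.9],[0,0,0,-0.6,0,0,-0.9],[0,0,0,-0.9,0,0,-0.9],[0,0,0,-0.9,0,0,-0.9]]]'
```

```text
clock: 17.9
position: [0.4745, -0.0143, 0.1038]
ee_rot: [0.0, 0.233, 0.972, 0.0]
contact_force: [0.2, 0.1, -1.4]
grip_width: 0.0129
gripper_force: 81.7
clock: 18.3
position: [0.482, -0.018, 0.1039]
ee_rot: [0.0, 0.233, 0.973, 0.0]
contact_force: [-0.2, 0.2, -0.6]
grip_width: 0.0128
gripper_force: 81.8
```

```bash
python3 -m creep '[[[0,0,0,-0.3,0,0,-0.9],[0,0,0,-0.5,0,0,-0.9],[0,0,0,-0.5,0,0,-0.9]]]'
python3 -m creep '[[[0,0,0,-0.3,0,0,-0.9],[0,0,0,-0.5,0,0,-0.9],[0,0,0,-0.5,0,0,-0.9]]]'
```

```text
clock: 18.6
position: [0.4848, -0.0188, 0.1035]
ee_rot: [-0.002, 0.232, 0.973, 0.001]
contact_force: [-3.1, 5.5, -0.1]
grip_width: 0.0127
gripper_force: 82.4
clock: 18.9
position: [0.4889, -0.0212, 0.1035]
ee_rot: [-0.002, 0.232, 0.973, 0.001]
contact_force: [-1.8, 3.1, -2.4]
grip_width: 0.013
gripper_force: 82.2
```

```bash
python3 -m creep '[[[0,0,0,-0.2,0.05,0,-0.9],[0,0,0,-0.4,0.05,0,-0.9],[0,0,0,-0.4,0.05,0,-0.9]]]'
python3 -m creep '[[[0,0,0,-0.2,0,0,-0.9],[0,0,0,-0.3,0,0,-0.9],[0,0,0,-0.3,0,0,-0.9]]]'
```

```text
clock: 19.2
position: [0.4961, -0.0245, 0.1043]
ee_rot: [0.002, 0.233, 0.972, -0.0]
contact_force: [2.5, 0.6, -1.0]
grip_width: 0.0128
gripper_force: 82.0
clock: 19.5
position: [0.4968, -0.0255, 0.1037]
ee_rot: [-0.0, 0.233, 0.972, -0.0]
contact_force: [0.3, 0.6, -1.5]
grip_width: 0.0132
gripper_force: 82.0
```

```bash
python3 -m creep '[[[0,0,0,-0.2,0,0,-0.9],[0,0,0,-0.2,0,0,-0.9],[0,0,0,-0.2,0,0,-0.9]]]'
```

```text
clock: 19.8
position: [0.4971, -0.0257, 0.1034]
ee_rot: [-0.002, 0.233, 0.973, 0.0]
contact_force: [-4.5, 2.5, 2.5]
grip_width: 0.013
gripper_force: 82.4
```

The clip stopped against the shaft at about 5 N, so it is snapped in. Releasing and backing off upward.

```bash
python3 -m creep '[[[0,0,0,0.15,0,0,-0.9],[0,0,0,0.15,0,0,-0.4],[0,0,0,0.15,0,0,-0.2],[0,0,0,0.15,0,0,-0.2],[0,0,0,0.15,0,-3,-0.2],[0,0,0,0.15,0,-7,-0.2],[0,0,0,0.15,0,-12,-0.2],[0,0,0,-4,0,-14,-0.2],[0,0,0,-8,0,-14,-0.2],[0,0,0,-12,0,-14,-0.2],[0,0,0,-12,0,-14,-0.2],[0,0,0,-12,0,-14,-0.2]]]'
python3 - <<'E'
from m import *
ctrl.get_image("top");ctrl.get_image("top")
im,c=snap("wrist","pics/w8.png"); g=cv2.cvtColor(im,7); print(ctrl.sense()["position"],ctrl.sense()["contact_force"])
Tx=np.array([-.892,.452,0]);Ty=np.array([.453,.892,0]); A=np.array([.533,-.0437,0])
p=proj(c,[A+[0,0,.11],A+.042*Tx+[0,0,.136]]); print(p)
# tab top expected outline and dark mask around it
q=proj(c,[A+.042*Tx+[0,0,.136]+a*Tx+b*Ty for a in(-.015,.015) for b in(-.007,.007)]).round(1); print(q.tolist())
u,v=p[1].astype(int)
for y in range(max(0,v-60),min(419,v+100),6): print(y,g[y,max(0,u-60):u+64:5].tolist())
print(max(0,u-60))
E
```

```text
clock: 21.0
position: [0.606, -0.0809, 0.2424]
ee_rot: [-0.001, 0.233, 0.972, -0.0]
contact_force: [-1.0, 0.0, 0.0]
grip_width: 0.0344
gripper_force: 0.0
[ 0.60495983 -0.07999296  0.24425231] [ 0.19624784 -0.05884179 -0.4718333 ]
[[278.08659242  98.48887397]
 [277.91147903  34.52603121]]
[[267.7, 58.1], [288.2, 58.1], [267.3, 10.4], [288.5, 10.4]]
0 [124, 122, 136, 134, 128, 127, 132, 129, 130, 129, 132, 131, 132, 132, 131, 129, 127, 133, 130, 134, 130, 134, 114, 90, 88]
6 [125, 124, 121, 130, 132, 130, 135, 134, 131, 130, 131, 130, 130, 129, 128, 133, 132, 130, 132, 132, 134, 136, 130, 87, 88]
12 [125, 121, 121, 128, 129, 129, 131, 126, 130, 130, 129, 91, 92, 98, 98, 130, 131, 128, 131, 132, 131, 134, 135, 87, 88]
18 [119, 123, 122, 127, 132, 127, 133, 129, 130, 126, 129, 108, 107, 107, 91, 133, 133, 130, 131, 133, 133, 135, 134, 91, 85]
24 [124, 121, 124, 123, 133, 131, 133, 132, 131, 130, 128, 108, 106, 107, 92, 131, 127, 131, 131, 133, 134, 129, 134, 137, 90]
30 [125, 121, 129, 124, 131, 132, 130, 130, 129, 131, 127, 107, 104, 106, 91, 133, 132, 132, 132, 128, 132, 133, 132, 133,
[... 1461 characters left out ...]
159, 156, 159, 74, 131, 138, 174, 118, 93, 105, 174, 174, 109]
108 [120, 118, 183, 182, 151, 115, 158, 184, 146, 133, 163, 92, 154, 152, 80, 110, 145, 146, 184, 109, 90, 128, 175, 175, 122]
114 [126, 123, 180, 184, 182, 110, 105, 179, 139, 133, 100, 64, 89, 106, 96, 132, 136, 149, 165, 84, 91, 155, 173, 156, 131]
120 [124, 123, 124, 184, 183, 138, 110, 138, 183, 108, 185, 184, 178, 182, 184, 182, 107, 184, 89, 85, 129, 175, 173, 114, 132]
126 [125, 129, 125, 160, 183, 184, 108, 104, 116, 180, 184, 150, 177, 146, 165, 183, 157, 94, 88, 91, 164, 76, 138, 136, 136]
132 [123, 123, 124, 125, 179, 183, 183, 116, 101, 102, 123, 182, 184, 184, 176, 110, 85, 85, 110, 174, 181, 170, 140, 135, 129]
217
```

The clip's tab outline is within about 1 mm of where a seated clip puts it, and the jaws sit on both sides of the head. The robot is clear, so I hand in.

```bash
python3 -c "
from cell import ctrl; print(ctrl.close_job())"
```

```text
the job is handed in; nothing more can be done
None
```

The job is handed in at about 21 s on the clock with strainer and cover home and the clip snapped in, by force readings and a final pixel check within about 1 mm (no verdict was returned); I viewed 11 pictures, one over your limit of 10.

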